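# Aim the curing lamp, run the bar clamp up on a glued marker lamp and hold the squeeze

### The job

The car's side marker lamp standing between the jaws of the one-hand bar clamp has just been glued. Swivel and tilt the curing lamp so that it shines straight at the marker lamp, then pump the clamp's trigger against its handle until both rubber pads grip the marker lamp, pressing gently because the lens cracks under a hard squeeze. Work the jaw by the trigger only, leave the other things on the bench alone, and finish while still squeezing the trigger and holding the pressure on.

Things in the scene. Friction and masses are not known exactly. Their poses are not given: they have to be found in the camera images.
- clamp: one-hand bar clamp lying on its side, loose, 0.9 kg. Origin: under its housing (56 x 48 x 30 mm high), on the bar's centre line; x runs along the bar (18 x 7 mm, 15 mm up; from x = -150 to +147 mm when open) to the far jaw; y points to the side of both jaws, away from handle and trigger; z up. The near jaw is part of the housing
- handle: the clamp's pistol handle, fixed to the housing, same frame as clamp: a bar from x = -30 (rear face) to x = -8 mm, from y = -22 to y = -128 mm, z = 2 to 28 mm above the bench
- clamp_grip (a point): where to squeeze: midway between the handle's rear face and the front face of the fully squeezed trigger (clamp x = -12, y = -76, z = 15 mm). Grip handle and trigger together from above, closing along the clamp's x: 66 mm wide at rest (x = -30 to +36; to +39 at y = -86), 36 mm fully squeezed
- trigger_lever: the clamp's trigger, a lever 10 mm thick, z = 5 to 25 mm above the bench, in front (+x) of the handle and lying at a slant to it; it turns about an upright pin in the housing at clamp x = 1, y = +14 mm, and its free end is at about y = -101 mm. Origin at the pin
- trigger (a joint): 0 at rest, 0.333 rad squeezed home; springs back when let go. Each full squeeze (about 5 N at the grip) draws the far jaw in by up to 12 mm; a ratchet pawl biting the smooth bar holds it there. Once the pads grip the work, each further newton on the trigger puts 2 to 3 N on the pads: squeezing with 11 N stops the trigger part-way, with about 20 N at the pads
- bar (a joint): how far the bar with the far jaw has been drawn in (m): 0 fully open (86 mm between the pads) to 0.07; opening between the pads = 86 mm minus this value. The ratchet lets it move only in the closing direction
- near_pad: rubber pad on the near jaw, same frame as clamp; its face is at clamp x = 36 mm, from y = 44 to y = 80 mm, z = 2 to 28 mm
- far_jaw: far jaw, fixed on the end of the bar, 92 mm long, 16 mm thick, 28 mm high; its frame is the clamp's frame shifted by joint bar towards -x
- far_pad: rubber pad on the far jaw, facing the near pad; origin at the middle of its back, its face 9 mm before that towards the near pad, 36 x 26 mm; soft, it yields 1 mm per 4 N, up to 12 mm
- marker: side marker lamp, 42 mm (x, across the jaws) x 84 mm (y) x 52 mm high, black housing, amber lens on its +x side, towards the far pad; about 0.2 kg, loose, standing on the bench between the pads with a small gap on the near side and a bigger one on the far side. The lens cracks if a pad presses with over 45 N. Origin: centre of its underside
- marker_mid (a point): middle of the marker lamp, 26 mm above its underside
- curing_foot: round magnetic foot of the curing lamp, 90 mm wide, 26 mm high, fixed to the bench; origin at the centre of its underside, on the swivel axis (upright)
- curing_swivel (a joint): swivel angle of the post with the yoke about the upright axis of the foot, + turns left (anticlockwise from above); at 0 with no tilt the light points along the foot's x axis. Stiff (0.05 N m), stays where it is left, range -2.2 to 2.2
- curing_tilt (a joint): tilt angle of the head in the yoke, 0 = light level, + turns the light down and the grip tab forward; tilt axis level, crossing the swivel axis 190 mm above the bench. Stiff (0.12 N m), stays where it is left, range -0.1 to 1.2
- curing_face (a point): middle of the light's face, 17 mm before the tilt axis; x axis = direction of the light, y axis = along the tilt axis, z = up the head
- curing_grip (a point): middle of the head's grip tab, 64 mm from the tilt axis along the head's z, axes as curing_face. The tab, 14 mm thick (y) and 22 mm wide (x), stands on top of the head (30 x 100 x 62 mm) from 31 to 81 mm above the tilt axis; pinch it from above, closing along its y, and swing it to turn both joints
- brake_bottle: black bottle, 84 mm across, 197 mm high; not to be moved. Origin under its centre, as for the others below
- glue_bottle: small white bottle, 32 mm across, 85 mm high; not to be moved
- wrench: wrench lying flat, 170 mm long; not to be moved
- bearing: steel ring, 52 mm across, 16 mm high; not to be moved
- brake_pad: brake pad lying flat, 44 x 110 x 15 mm; not to be moved
- paste_jar: jar, 60 mm across, 60 mm high; not to be moved
- fuse_box: cardboard box, 75 x 50 x 40 mm; not to be moved

How it is judged:
On the way, in this order (a step that is already met when the one before it is completed fails the run):
1. the curing lamp is aimed: the line of its light passes the middle of the marker lamp within 35 mm each way (y of marker_mid in the frame of curing_face between -0.035 and 0.035 m and z of marker_mid in the frame of curing_face between -0.035 and 0.035 m and x of marker_mid in the frame of curing_face above 0.1 m), for 0.2 s.
2. the clamp is run up: both pads press on the marker lamp with more than 5 N while the fingers squeeze trigger and handle (contact force between each of near_pad, far_pad and marker above 5 N and contact force between the fingers and trigger_lever above 1.5 N and contact force between the fingers and handle above 1.5 N and value of joint trigger above 0.03 rad), for 0.2 s.
At the end, for the whole second after the job is handed in: Holding at the end: fingers squeeze trigger and handle (over 1.5 N each, trigger over 0.03 rad), each pad presses the marker lamp with 5 to 45 N, the lamp is upright, still and square (0.2 rad) between the pads, clamp flat on the bench, light's line within 35 mm of the lamp's middle each way (all of step 1 and all of step 2 and angle between marker's own z axis and vertical below 0.15 rad and height (world z) of marker below 0.006 m and height (world z) of clamp below 0.008 m and linear speed of marker below 0.01 m/s and angle between the x axis of marker and the x axis of clamp, either way round below 0.2 rad); the arm keeps its last pose, push and grip.
It fails at once if the marker lamp is crushed: a pad presses on it with more than 45 N (contact force between any of near_pad, far_pad and marker above 45 N).
It fails at once if the jaw is pushed by hand: more than 4 N from the robot on the far jaw (contact force between any of the fingers, the arm and far_jaw above 4 N).
It fails at once if another thing on the bench is moved by more than 40 mm (distance of any of brake_bottle, glue_bottle, wrench, bearing, brake_pad, paste_jar, fuse_box from where it was at the start of the episode above 0.04 m).
It also fails if it takes over 64 s, if anything falls off the work surface, if the arm or the gripper's body presses on something with over 40 N, if the wrist force passes 120 N, or if a joint passes its speed limit or range.

### The arm

A 6-joint arm with a two-finger parallel gripper is mounted at the origin on the work surface. World frame = base frame: x ahead of the robot, y to its left, z up, the work surface at z = 0. Lengths are in m, angles in rad, forces in N, time in s.
With the tool pointing down it reaches from about 0.3 to 0.875 m from the base axis. Payload 6.4 kg.
Tool frame: the origin (TCP) lies where the fingers leave the gripper's body, on its centre line; the fingertips stand 73 mm ahead of it and the grasp point (between the pads) lies 54 mm ahead of it; z points along the fingers, y is the line along which they close (so a half turn about z gives the same grasp; the last joint's range is limited). The gripper opens to 85 mm and grips with 20 to 120 N. Pads are 22 mm wide; open, the fingers measure 114 mm over their backs; the gripper's body (76 mm by 85 mm) begins 54 mm behind the grasp point. The pads swing forward as they close: fully open they stand 13 mm farther back than shut.
Start: joints at [-1.466, 0.181, 1.607, -0, 1.354, -0.206], TCP at [0.176, -0.547, 0.304] pointing down, gripper open.
Joint ranges: [-2.99, 2.99], [-0.89, 2.07], [0.3, 2.58], [-1.14, 4.28], [0, 2.63], [-3.12, 3.12]. Speed limits (rad/s): [2.57, 2.57, 3.01, 3.14, 3.14, 3.14].

### API

Orientations are given as a unit quaternion [w, x, y, z].
In Python, from bench import ctrl gives the robot as it stands.
- The arm moves only by the tool carry_out, never from a script. Its argument "steps" is one flat list of numbers, 7 for each row, row after row: the shift along the tool's x, y, z in m, then the turn, a rotation vector about the tool's x, y, z in rad, then the opening, from 0 (shut) to 1 (fully open). In form: [dx, dy, dz, wx, wy, wz, claw, dx, dy, dz, wx, wy, wz, claw, ...]. A call has 1 to 20 rows; each row is the pose to reach, as a shift and turn from the pose commanded when the call began, along the tool's axes at that moment; what a row does not reach only later rows make up. A row lasts 1/10 s, in which the tool goes at most 50 mm and 8.59 degrees, less where a joint would pass 70% of its speed; a pose out of reach is approached as far as the arm can. A call with a gripper value outside its range is refused whole. The fingers move at their own pace and stop on an object; the grip force is fixed at half the most. Time passes only in rows, so rows that repeat a pose let the fingers close. It gives the time, the measured TCP pose, the force, the opening and the grip force at its end, in the units of the state.
- ctrl.get_obs(): the state, without advancing time (a new reading comes with each control period).
- ctrl.camera(name): name is "scene" or "top" or "wrist"; returns the picture (400x640x3 uint8, red, green, blue); there is no depth.
- ctrl.camera_params(name): a dict with "vertical_fov" (degrees; the focal length in pixels is half the picture's height over the tangent of half this angle, whatever the lens; pixels are square), "cx", "cy" (the principal point, pixels), "k1" (the pictures are not rectified: a ray, as slopes to the right and down, at radius r is drawn at 1 + k1 r^2 times it, then the intrinsics apply), "cam_to_world" (4x4, takes a point from camera to world coordinates); the wrist camera has in their place "hand_eye" (4x4, takes a point from camera to tool coordinates, whose origin is the TCP and whose axes are the flange's). Camera axes: x right, y down, z forward; pixel columns grow to the right and rows downward; lengths in m; the calibration is good to about 2 mm. A picture is of the moment at which its call begins: read the wrist's pose just before it. camera_params takes no time and is no camera call.
- ctrl.hand_in(): hands the job in; it is judged then, once.
The state is a dict: "time_s": time; "q": joint angles; "dq": joint speeds; "joint_efforts": joint torques, N m; "eef_pos": TCP position; "eef_rot": TCP orientation; "wrist_force": force on the tool from outside, world axes, zero at the start; "torque": the same for the moment, N m; "opening": opening from 0.0 (shut) to 1.0 (fully open); "grasp_force": force on a finger pad.
Only numpy, scipy, OpenCV 4.12 (cv2) and the standard library are available. Lean on these libraries where they do the work, as an engineer would, in place of code of your own. Each camera call takes 0.05 s, during which the arm holds its last target. There are 200 camera calls.

## Working session

There is one attempt and no reset: what is moved stays moved. The work goes in short steps, Python scripts to look and compute and a tool call to move; the robot and the scene stay as the last step left them, time stands still between calls to the robot, and variables do not carry over. Pictures are saved under pics/ and viewed, at most 10 in all, crops included, and the job is handed in when it is done.

Besides the shell and the picture viewer there is one more tool, called after "Request:" in YAML: its name, and indented under it one key for each argument. carry_out: Moves the arm, as the interface text tells. Its arguments: {"type":"object","properties":{"steps":{"type":"array"}},"required":["steps"]}

```bash
mkdir -p pics; cat > h.py <<'E'
import numpy as np, cv2
from bench import ctrl
from scipy.spatial.transform import Rotation as R
def cam(name):
    p=ctrl.camera_params(name); o=ctrl.get_obs()
    if 'cam_to_world' in p: T=np.array(p['cam_to_world'])
    else:
        q=o['eef_rot']; W=np.eye(4); W[:3,:3]=R.from_quat([q[1],q[2],q[3],q[0]]).as_matrix(); W[:3,3]=o['eef_pos']
        T=W@np.array(p['hand_eye'])
    return p,T
def ray(name,uv,pt=None):
    p,T=pt or cam(name); f=200/np.tan(np.radians(p['vertical_fov'])/2)
    d=np.array([(uv[0]-p['cx'])/f,(uv[1]-p['cy'])/f]); s=d.copy()
    for _ in range(20): s=d/(1+p['k1']*(s@s))
    v=T[:3,:3]@np.array([s[0],s[1],1]); return T[:3,3],v/np.linalg.norm(v)
def onz(name,uv,z,pt=None):
    o,v=ray(name,uv,pt); return o+v*(z-o[2])/v[2]
def proj(name,X,pt=None):
    p,T=pt or cam(name); f=200/np.tan(np.radians(p['vertical_fov'])/2)
    c=T[:3,:3].T@(np.array(X)-T[:3,3]); s=c[:2]/c[2]; s=s*(1+p['k1']*(s@s)); return s*f+[p['cx'],p['cy']]
def tri(a,b):
    (o1,v1),(o2,v2)=a,b; t=np.linalg.lstsq(np.c_[v1,-v2],o2-o1,rcond=None)[0]
    A=o1+v1*t[0];B=o2+v2*t[1]; return (A+B)/2,np.linalg.norm(A-B)
def snap(name,fn):
    im=ctrl.camera(name)[:,:,::-1].copy(); cv2.imwrite('pics/'+fn,im); return im
E
python3 - <<'E'
from h import *
for n in('top','scene'):
    snap(n,n+'0.png'); p,T=cam(n); print(n,p['vertical_fov'],p['k1'],T.round(3).tolist())
print(ctrl.get_obs()); print(ctrl.camera_params('wrist'))
E
```

```text
top 51.28956021994382 -0.09119464223691406 [[0.006, -0.986, 0.166, 0.409], [-1.0, -0.011, -0.029, -0.004], [0.031, -0.166, -0.986, 1.15], [0.0, 0.0, 0.0, 1.0]]
scene 46.8706501656965 -0.08684974341897954 [[-0.867, 0.383, -0.32, 0.912], [0.499, 0.663, -0.558, 0.572], [-0.002, -0.643, -0.766, 0.967], [0.0, 0.0, 0.0, 1.0]]
{'time_s': 0.1, 'q': array([-1.46633537e+00,  1.81464920e-01,  1.60791091e+00, -2.48619361e-05,
        1.35377450e+00, -2.06294826e-01]), 'dq': array([ 0.0010479 , -0.0025794 , -0.0012625 , -0.00063198, -0.0010973 ,
        0.00028121]), 'joint_efforts': array([-4.80525614e-04, -4.45882273e+01, -3.52239347e+01, -2.79135356e-04,
        4.15616450e-03,  5.31024671e-05]), 'eef_pos': array([ 0.17579571, -0.54706842,  0.30307377]), 'eef_rot': array([-7.78444684e-04,  9.87952406e-01,  1.54756054e-01,  2.75172693e-05]), 'wrist_force': array([-0.42525743,  0.35017638, -0.68329823]), 'torque': array([ 0.02677449,  0.04224031, -0.01665506]), 'grasp_force': 0.0, 'opening': 0.996491205604184}
{'vertical_fov': 59.06505655095181, 'cx': 315.1921357011905, 'cy': 193.0077031504728, 'k1': -0.021904136427129402, 'hand_eye': array([[-9.10077220e-04, -9.45564547e-01, -3.25433341e-01,
         8.45608222e-02],
       [ 9.99999449e-01, -6.90457110e-04, -7.90346045e-04,
        -7.83537668e-04],
       [ 5.22625436e-04, -3.25433881e-01,  9.45564655e-01,
        -7.04367633e-02],
       [ 0.00000000e+00,  0.00000000e+00,  0.00000000e+00,
         1.00000000e+00]])}
```

View pics/top0.png

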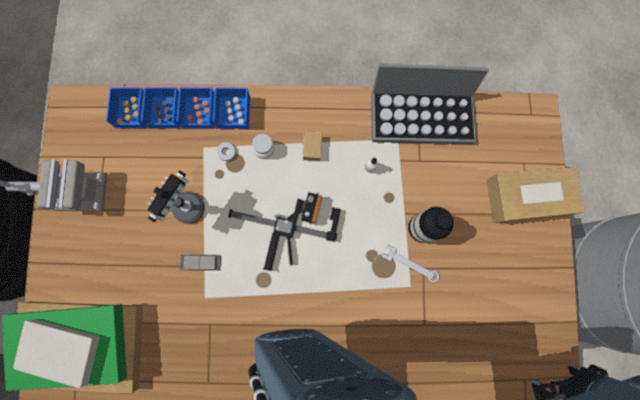

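View pics/scene0.png

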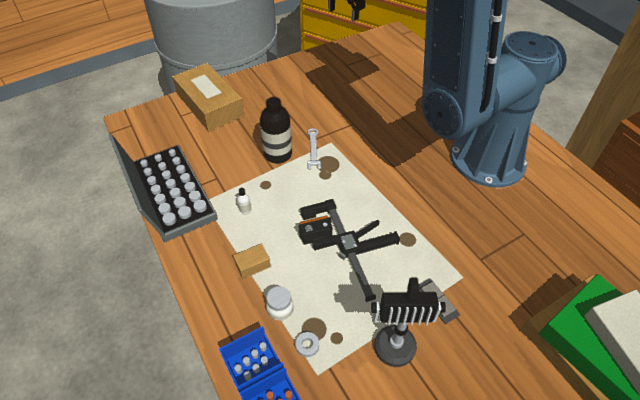

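The top view shows the clamp housing near (285,226), with its bar running from (230,213) to (335,237), the handle ending at (270,267) and the trigger at (291,263). The marker is at (313,208). The curing lamp's foot is at (188,207), its head at (168,197). I'll zoom in next.

```bash
python3 - <<'E'
import cv2,numpy as np
t=cv2.imread('pics/top0.png');s=cv2.imread('pics/scene0.png')
a=cv2.resize(t[150:285,140:350],None,fx=3.8,fy=3.8,interpolation=cv2.INTER_CUBIC); 
cv2.imwrite('pics/c1.png',a)
b=cv2.resize(s[190:370,290:470],None,fx=3.3,fy=3.3,interpolation=cv2.INTER_CUBIC); cv2.imwrite('pics/c2.png',b)
E
```

```text
(no output)
```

View pics/c1.png

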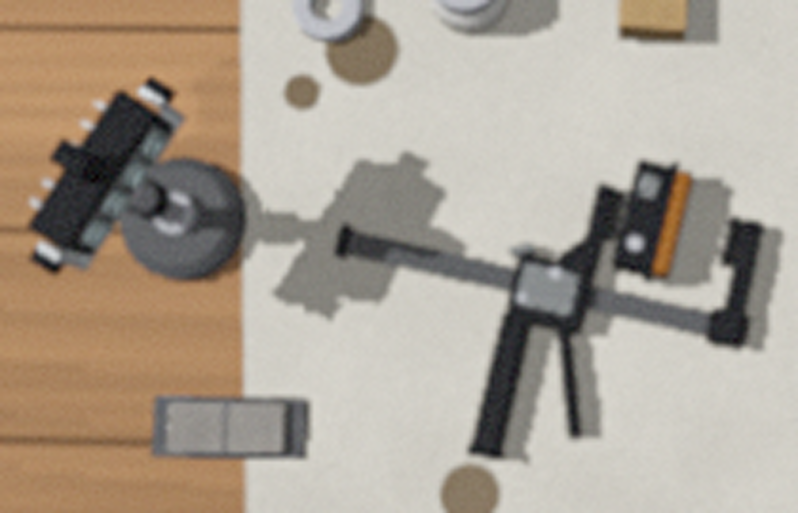

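View pics/c2.png

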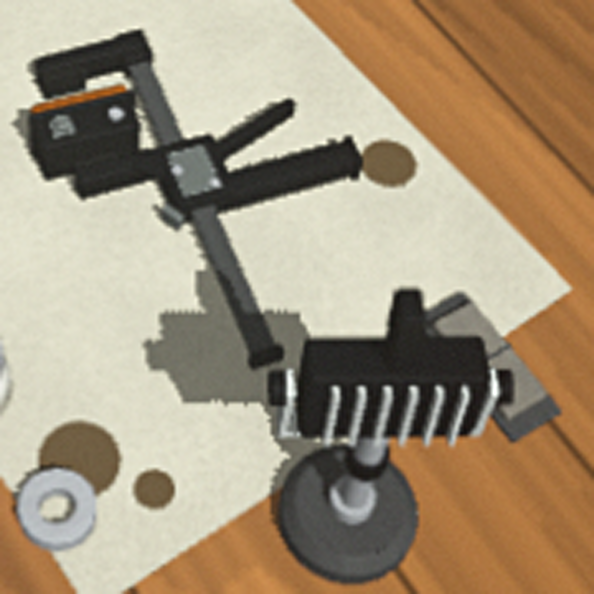

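The crops show the head's tab top near (68,152) in c1 and (407,293) in c2. The light face is on the right/lower side in c1, so it has to swivel anticlockwise. Marker top corners in c1 are (640,162), (690,175), (660,277) and (617,268).

```bash
cat > m.py <<'E'
from h import *
from scipy.optimize import least_squares
t=lambda u,v:(u/3.8+140-.37,v/3.8+150-.37)
s=lambda u,v:(u/3.3+290-.35,v/3.3+190-.35)
P=cam('top');S=cam('scene')
foot=np.mean([onz('top',t(185,218),.026,P)],axis=0)
# foot outline scene: centre (347,515)
print('foot',foot,onz('scene',s(347,512),.026,S))
for n,a,b in [('tabtop',(68,152),(407,293)),('endA',(157,93),(278,388)),('endB',(47,255),(505,385))]:
    print(n,tri(ray('top',t(*a),P),ray('scene',s(*b),S)))
mk=np.array([onz('top',t(*c),.052,P)[:2] for c in[(640,162),(690,175),(660,277),(617,268)]])
mks=np.array([onz('scene',s(*c),.052,S)[:2] for c in[(30,105),(125,88),(137,120),(37,150)]])
print('marker',mk.mean(0),mks.mean(0),np.linalg.norm(np.diff(mk,axis=0),axis=1),mk[0]-mk[3])
obs=[('top',t(345,240),(-.150,0,.019)),('top',t(546,287),(0,0,.03)),('top',t(472,452),(-.030,-.128,.028)),('top',t(503,455),(-.008,-.128,.028)),
 ('scene',s(262,355),(-.150,0,.019)),('scene',s(193,170),(0,0,.030))]
W=[onz(n,uv,X[2],P if n=='top' else S)[:2] for n,uv,X in obs]
def f(p):
    c,s_=np.cos(p[2]),np.sin(p[2]); return np.concatenate([p[:2]+[c*X[0]-s_*X[1],s_*X[0]+c*X[1]]-w for (n,uv,X),w in zip(obs,W)])
r=least_squares(f,[.35,0,-1.7]); print('clamp',r.x,(r.fun*1e3).round(1).tolist())
p=r.x;c,s_=np.cos(p[2]),np.sin(p[2])
for n,X in [('grip',(-.012,-.076)),('trigend',(.039,-.086)),('marker nominal',(.062,.062)),('handle end',(-.019,-.128))]:
    print(n,p[0]+c*X[0]-s_*X[1],p[1]+s_*X[0]+c*X[1])
E
python3 m.py
```

```text
foot [0.57558222 0.31662327 0.026     ] [0.58229895 0.3257264  0.026     ]
tabtop (array([0.57509189, 0.31262008, 0.27929382]), np.float64(0.0012371618267253879))
endA (array([0.63026192, 0.29130269, 0.19043749]), np.float64(0.002036115739146971))
endB (array([0.52490316, 0.35379282, 0.1958157 ]), np.float64(0.004836968101042734))
marker [ 0.57389896 -0.01834431] [ 0.58155709 -0.01625746] [0.0364506  0.07537442 0.03064363] [ 0.07540368 -0.01527604]
clamp [ 0.53151757  0.05376057 -1.76876765] [-1.0, -1.1, 3.1, -2.3, -0.2, 2.6, -2.6, 2.7, -3.3, -1.5, 4.0, -0.5]
grip 0.45936220155344487 0.08047390906280984
trigend 0.4395268104121187 0.03243686858079638
marker nominal 0.5801123587088561 -0.019222628223815492
handle end 0.4097546514060636 0.09756457810691262
```

```bash
cat >> h.py <<'E'
def Rdown(yaw,tilt=0):
    # tool y at heading yaw, tool down, then turned by tilt (rad) about tool-y world axis
    y=np.array([np.cos(yaw),np.sin(yaw),0]); z=np.array([0,0,-1.]); 
    return R.from_rotvec(tilt*y).as_matrix()@np.c_[np.cross(y,z),y,z]
def rel(pos,Rm):
    o=ctrl.get_obs(); q=o['eef_rot']; A=R.from_quat([q[1],q[2],q[3],q[0]]).as_matrix()
    d=A.T@(np.array(pos)-o['eef_pos']); w=R.from_matrix(A.T@Rm).as_rotvec(); print('rel',d.round(4).tolist(),w.round(4).tolist()); return d,w
E
python3 - <<'E'
from h import *
rel((.576,.315,.42),Rdown(-.536))
E
```

```text
rel [0.6447, -0.6986, -0.1157] [-0.0014, -0.0008, -0.724]
```

Request:
carry_out:
  steps: [0,0,-0.05,0,0,0,1,0,0,-0.1,0,0,0,1,0.03,-0.03,-0.115,0,0,-0.05,1,0.645,-0.699,-0.115,0,0,-0.724,1,0.645,-0.699,-0.115,0,0,-0.724,1,0.645,-0.699,-0.115,0,0,-0.724,1,0.645,-0.699,-0.115,0,0,-0.724,1,0.645,-0.699,-0.115,0,0,-0.724,1,0.645,-0.699,-0.115,0,0,-0.724,1,0.645,-0.699,-0.115,0,0,-0.724,1,0.645,-0.699,-0.115,0,0,-0.724,1,0.645,-0.699,-0.115,0,0,-0.724,1,0.645,-0.699,-0.115,0,0,-0.724,1,0.645,-0.699,-0.115,0,0,-0.724,1,0.645,-0.699,-0.115,0,0,-0.724,1,0.645,-0.699,-0.115,0,0,-0.724,1,0.645,-0.699,-0.115,0,0,-0.724,1,0.645,-0.699,-0.115,0,0,-0.724,1,0.645,-0.699,-0.115,0,0,-0.724,1,0.645,-0.699,-0.115,0,0,-0.724,1]

```text
time_s: 2.1
eef_pos: [0.5519, 0.2642, 0.4183]
eef_rot: [-0.0, 0.869, 0.495, -0.0]
wrist_force: [1.0, -0.6, 0.4]
opening: 0.999
grasp_force: 0.0
```

```bash
python3 - <<'E'
from h import *
rel((.576,.315,.42),Rdown(-.536))
snap('wrist','w1.png')
E
```

```text
rel [0.056, -0.0052, -0.0017] [-0.0004, 0.0006, 0.0004]
```

View pics/w1.png

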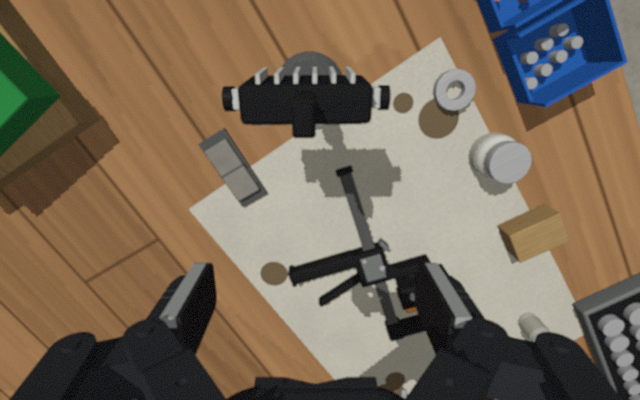

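The wrist view shows the head ends at (227,98) and (386,97), and the tab top at about (303,134). The clamp plate is at (372,265), the handle end at (293,273) and the bar's rear end at (344,171).

```bash
python3 - <<'E'
from h import *
P=cam('wrist')
a=onz('',(229,98),.19,P);b=onz('',(384,97),.19,P);print('ends',a,b,(a+b)/2,np.arctan2(*(b-a)[1::-1]))
print('tabtop',onz('',(303,128),.27,P))
print('plate',onz('',(372,265),.03,P),'rear',onz('',(344,173),.019,P),'hend',onz('',(293,273),.028,P))
E
sed -i '/r=least/i pass' m.py
```

```text
ends [0.52495308 0.36230548 0.19      ] [0.6341385  0.29876664 0.19      ] [0.57954579 0.33053606 0.19      ] -0.5270306764261765
tabtop [0.57298914 0.31936763 0.27      ]
plate [0.53072081 0.07053584 0.03      ] rear [0.56249964 0.21099341 0.019     ] hend [0.4226825  0.11695295 0.028     ]
```

Request:
carry_out:
  steps: [0.056,-0.005,-0.002,0,0,0,1,0.056,-0.005,-0.002,0,0,0,1,0.056,-0.005,-0.002,0,0,0,1]

```text
time_s: 2.45
eef_pos: [0.5758, 0.3137, 0.4194]
eef_rot: [-0.0, 0.869, 0.495, -0.001]
wrist_force: [-0.8, -0.4, -0.3]
opening: 1.0
grasp_force: 0.0
```

```bash
python3 - <<'E'
from h import *
o=ctrl.get_obs();print(o['eef_pos'],np.abs(o['dq']).max())
im=snap('wrist','w2.png'); cv2.imwrite('pics/w2c.png',im)
E
```

```text
[0.57584984 0.31373661 0.41937679] 0.051939385582595296
```

View pics/w2c.png

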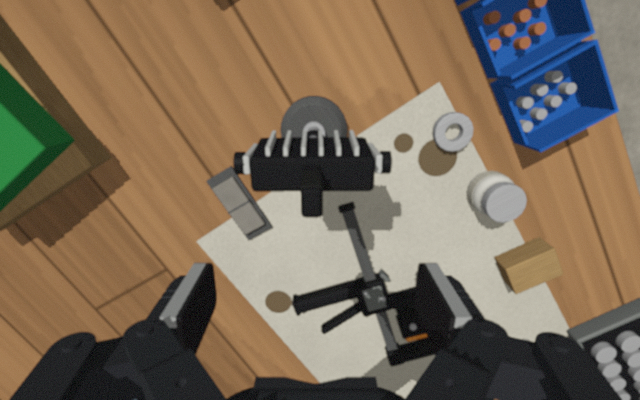

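Ends (239,162) and (387,161), tab top (312,205), plate (372,294), bar rear (347,209), handle end (297,303).

```bash
python3 - <<'E'
from h import *
P=cam('wrist')
a=onz('',(241,162),.19,P);b=onz('',(385,161),.19,P);print('ends',a,b,(a+b)/2,np.arctan2(*(b-a)[1::-1]))
print('tabtop',onz('',(312,205),.27,P))
print('plate',onz('',(372,294),.03,P),'rear',onz('',(347,209),.019,P),'hend',onz('',(297,303),.028,P))
rel((.578,.314,.309),Rdown(-.531))
E
```

```text
ends [0.52453889 0.35472353 0.19      ] [0.63329635 0.29118823 0.19      ] [0.57891762 0.32295588 0.19      ] -0.5287153269867498
tabtop [0.57369935 0.3144056  0.27      ]
plate [0.52862864 0.06389947 0.03      ] rear [0.56232213 0.20198703 0.019     ] hend [0.42015801 0.10753203 0.028     ]
rel [0.0024, 0.0014, 0.1112] [-0.0006, 0.0012, -0.0041]
```

```bash
cat >> h.py <<'E'
AX=np.array([.579,.323,.19])
def lamp(yaw,tilt,L=.118):
    Rm=Rdown(yaw,tilt); return AX-L*Rm[:,2],Rm
E
python3 - <<'E'
from h import *
rel(*lamp(-.529,.124,.2)); rel(*lamp(-.529,.124))
E
```

```text
rel [-0.0142, -0.0022, 0.0318] [-0.0003, 0.1252, -0.0061]
rel [-0.004, -0.0022, 0.1131] [-0.0003, 0.1252, -0.0061]
```

Request:
carry_out:
  steps: [-0.014,-0.002,0.032,0,0.125,-0.006,1,-0.014,-0.002,0.032,0,0.125,-0.006,1,-0.01,-0.002,0.065,0,0.125,-0.006,1,-0.007,-0.002,0.09,0,0.125,-0.006,1,-0.004,-0.002,0.113,0,0.125,-0.006,1,-0.004,-0.002,0.113,0,0.125,-0.006,1,-0.004,-0.002,0.113,0,0.125,-0.006,0,-0.004,-0.002,0.113,0,0.125,-0.006,0,-0.004,-0.002,0.113,0,0.125,-0.006,0,-0.004,-0.002,0.113,0,0.125,-0.006,0,-0.004,-0.002,0.113,0,0.125,-0.006,0,-0.004,-0.002,0.113,0,0.125,-0.006,0,-0.004,-0.002,0.113,0,0.125,-0.006,0]

```text
time_s: 3.8
eef_pos: [0.5713, 0.311, 0.309]
eef_rot: [-0.032, 0.866, 0.497, 0.054]
wrist_force: [-6.4, 1.6, 5.2]
opening: 0.154
grasp_force: 59.3
```

```bash
python3 - <<'E'
from h import *
for y,t in [(-.35,.124),(-.17,.124),(0,.124),(0,.235),(0,.345),(0,.448)]: rel(*lamp(y,t))
o=ctrl.get_obs(); print(o['eef_pos'],o['torque'],o['q'])
E
```

```text
rel [-0.0004, 0.0032, 0.0019] [0.0213, -0.0015, -0.1777]
rel [0.0003, 0.0058, 0.002] [0.0437, -0.0015, -0.3563]
rel [0.0014, 0.008, 0.0021] [0.0648, -0.0016, -0.525]
rel [-0.0099, 0.0145, 0.003] [0.0939, 0.1068, -0.5208]
rel [-0.021, 0.0208, 0.0054] [0.1226, 0.2142, -0.5156]
rel [-0.0312, 0.0264, 0.0088] [0.1493, 0.3148, -0.5098]
[0.57126081 0.31102718 0.3090238 ] [0.05833953 0.75789807 0.09223974] [0.28295538 0.28646391 1.47274433 0.09033068 1.29293847 0.79107743]
```

Request:
carry_out:
  steps: [0,0.0015,0.001,0.01,0,-0.09,0,0,0.003,0.002,0.021,0,-0.178,0,0,0.0045,0.002,0.032,0,-0.267,0,0,0.006,0.002,0.044,0,-0.356,0,0.001,0.007,0.002,0.054,0,-0.44,0,0.0014,0.008,0.002,0.065,0,-0.525,0,-0.004,0.011,0.0025,0.08,0.053,-0.523,0,-0.01,0.0145,0.003,0.094,0.107,-0.521,0,-0.0155,0.0176,0.004,0.108,0.16,-0.518,0,-0.021,0.021,0.0054,0.123,0.214,-0.516,0,-0.026,0.0236,0.007,0.136,0.264,-0.513,0,-0.031,0.0264,0.009,0.149,0.315,-0.51,0,-0.031,0.0264,0.009,0.149,0.315,-0.51,0,-0.031,0.0264,0.009,0.149,0.315,-0.51,0,-0.031,0.0264,0.009,0.149,0.315,-0.51,0]

```text
time_s: 5.3
eef_pos: [0.5785, 0.2716, 0.2981]
eef_rot: [-0.158, 0.689, 0.69, 0.157]
wrist_force: [-14.0, -6.4, 17.0]
opening: 0.154
grasp_force: 61.3
```

```bash
python3 - <<'E'
from h import *
o=ctrl.get_obs(); print(o['eef_pos'],o['torque'],o['wrist_force'],o['q'],o['opening']); rel(*lamp(0,.448))
t=snap('top','t2.png');s=snap('scene','s2.png')
a=cv2.resize(t[150:285,140:350],None,fx=2.8,fy=2.8,interpolation=cv2.INTER_CUBIC); b=cv2.resize(s[220:380,340:460],None,fx=1.6*1.475,fy=2.36,interpolation=cv2.INTER_CUBIC)
h=min(a.shape[0],b.shape[0]); cv2.imwrite('pics/c3.png',a)
E
```

```text
[0.578541   0.27163681 0.29810489] [0.32345097 2.02355151 1.22953878] [-14.04715635  -6.39744645  16.97858095] [ 0.08039595  0.26682618  1.56641567  0.46515552  1.30144175 -0.04627728] 0.15357995791183437
rel [-0.0005, 0.0005, 0.0017] [-0.0014, -0.0006, 0.002]
```

Request:
carry_out:
  steps: [0,0,0,0,0,0,1,0,0,0,0,0,0,1,0,0,0,0,0,0,1,0,0,-0.04,0,0,0,1,0,0,-0.08,0,0,0,1,-0.05,0,-0.1,0,0,0,1,-0.1,0,-0.1,0,-0.1,0,1,-0.15,0,-0.1,0,-0.2,0,1,-0.15,0,-0.1,0,-0.3,0,1,-0.15,0,-0.1,0,-0.448,0,1,-0.15,0,-0.1,0,-0.448,0,1,-0.15,0,-0.1,0,-0.448,0,1]

```text
time_s: 6.6
eef_pos: [0.5796, 0.0939, 0.3202]
eef_rot: [-0.001, 0.707, 0.707, 0.001]
wrist_force: [-0.4, -0.6, -0.0]
opening: 0.999
grasp_force: 0.0
```

```bash
python3 - <<'E'
from h import *
o=ctrl.get_obs();print(o['eef_pos'],o['q'],np.abs(o['dq']).max())
rel((.45,.06,.36),Rdown(-1.77)) ; rel((.45,.06,.36),Rdown(1.37))
E
```

```text
[0.57964965 0.09390976 0.32017764] [-0.04253922  0.1936314   1.55860128  0.00278758  1.38861098 -0.04398412] 0.019258436604180744
rel [-0.0337, -0.1296, -0.04] [-0.0018, -0.0027, 1.7709]
rel [-0.0337, -0.1296, -0.04] [0.0026, -0.0017, -1.3691]
```

Request:
carry_out:
  steps: [-0.033,-0.13,-0.04,0,0,-1.369,1,-0.033,-0.13,-0.04,0,0,-1.369,1,-0.033,-0.13,-0.04,0,0,-1.369,1,-0.033,-0.13,-0.04,0,0,-1.369,1,-0.033,-0.13,-0.04,0,0,-1.369,1,-0.033,-0.13,-0.04,0,0,-1.369,1,-0.033,-0.13,-0.04,0,0,-1.369,1,-0.033,-0.13,-0.04,0,0,-1.369,1,-0.033,-0.13,-0.04,0,0,-1.369,1,-0.033,-0.13,-0.04,0,0,-1.369,1,-0.033,-0.13,-0.04,0,0,-1.369,1,-0.033,-0.13,-0.04,0,0,-1.369,1]

```text
time_s: 7.8
eef_pos: [0.4496, 0.0599, 0.3602]
eef_rot: [0.001, 0.103, 0.995, 0.0]
wrist_force: [0.1, -0.3, 1.1]
opening: 1.0
grasp_force: 0.0
```

```bash
python3 - <<'E'
from h import *
o=ctrl.get_obs();print(o['eef_pos'],o['q'],np.abs(o['dq']).max())
w=snap('wrist','w3.png');t=snap('top','t3.png');s=snap('scene','s3.png')
a=cv2.resize(t[160:260,140:350],None,fx=3.8,fy=3.8,interpolation=cv2.INTER_CUBIC)[:,:440]
b=cv2.resize(s[190:370,320:470],None,fx=2.1,fy=2.1,interpolation=cv2.INTER_CUBIC)
c=np.zeros((380,440+b.shape[1],3),np.uint8);c[:a.shape[0],:440]=a;c[:b.shape[0],440:]=b
cv2.imwrite('pics/c4.png',c)
E
```

```text
[0.4496222  0.05992481 0.36023226] [-1.30414321e-01 -1.48073350e-01  1.82649724e+00  3.55453377e-04
  1.46186363e+00 -1.49528472e+00] 0.00729686374919261
```

View pics/w3.png

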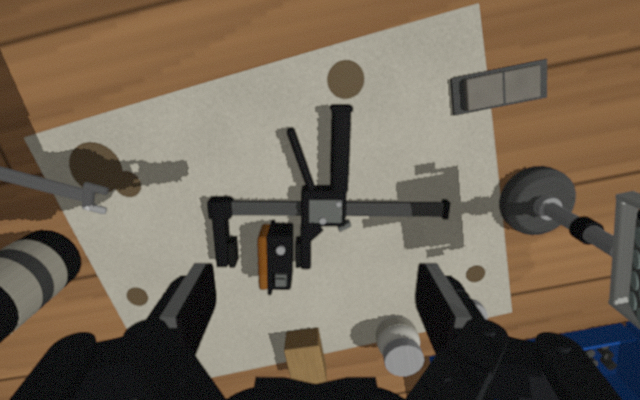

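View pics/c4.png

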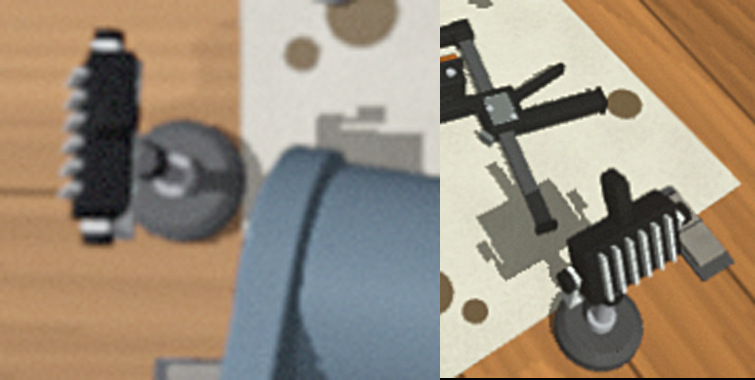

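Wrist view: handle end corners (332,106) and (352,106), trigger tip (292,129), plate (325,210), bar rear end (446,209), marker top about (264–293, 222–290). The curing head now looks aimed towards the marker, so I'll check both numerically.

```bash
python3 - <<'E'
from h import *
from scipy.optimize import least_squares
P=cam('wrist');T=cam('top');S=cam('scene')
t=lambda u,v:(u/3.8+140-.37,v/3.8+160-.37); s=lambda u,v:((u-440)/2.1+320-.26,v/2.1+190-.26)
a=onz('',t(107,40),.19,T);b=onz('',t(95,235),.19,T);print('ends',a,b,(a+b)/2,'yaw',np.arctan2(*(a-b)[1::-1]))
print('tabtop',tri(ray('',t(128,130),T),ray('',s(613,178),S)))
obs=[((446,209),(-.150,0,.019)),((325,210),(0,0,.03)),((352,106),(-.030,-.128,.028)),((332,106),(-.008,-.128,.028)),((230,206),(.125,0,.0185))]
W=[onz('',uv,X[2],P)[:2] for uv,X in obs]
def f(p):
    c,q=np.cos(p[2]),np.sin(p[2]); return np.concatenate([p[:2]+[c*X[0]-q*X[1],q*X[0]+c*X[1]]-w for (uv,X),w in zip(obs,W)])
r=least_squares(f,[.53,.055,-1.77]); p=r.x; print('clamp',p,(r.fun*1e3).round(1).tolist())
c,q=np.cos(p[2]),np.sin(p[2])
for X in[(.003,-.078),(-.012,-.076)]: 
    print(g:=p[:2]+[c*X[0]-q*X[1],q*X[0]+c*X[1]])
M=np.array([[c,q],[-q,c]])
print('trig tip in clamp',M@(onz('',(292,129),.025,P)[:2]-p[:2]),'hend',M@(W[2]-p[:2]),M@(W[3]-p[:2]))
mk=np.array([onz('',u,.052,P)[:2] for u in[(271,222),(293,224),(290,290),(268,290)]]);print('marker top (no lens)',mk.mean(0),[ (M@(x-p[:2])).round(3).tolist() for x in mk])
E
```

```text
ends [0.63890733 0.32431025 0.19      ] [0.51660817 0.32355298 0.19      ] [0.57775775 0.32393162 0.19      ] yaw 0.006191932702384376
tabtop (array([0.57223631, 0.28632391, 0.25089154]), np.float64(0.003364774030937001))
clamp [ 0.52971311  0.05806165 -1.77531298] [-1.3, -1.0, 2.4, 0.9, -1.5, 2.6, -1.5, 2.9, 1.9, -5.5]
[0.4527294 0.0709655]
[0.45773413 0.0852467 ]
trig tip in clamp [ 0.03981898 -0.09997824] hend [-0.02773406 -0.12595854] [-0.00545838 -0.12595393]
marker top (no lens) [ 0.56865464 -0.00671603] [[0.065, 0.004], [0.039, 0.007], [0.045, 0.097], [0.073, 0.097]]
```

```bash
python3 - <<'E'
from h import *
rel((.453,.0683,.12),Rdown(1.3686));rel((.453,.0683,.074),Rdown(1.3686))
E
```

```text
rel [-0.0013, 0.0088, 0.2403] [-0.0002, 0.0014, -0.002]
rel [-0.0012, 0.0088, 0.2863] [-0.0002, 0.0014, -0.002]
```

Request:
carry_out:
  steps: [-0.001,0.009,0.05,0,0.0014,-0.002,1,-0.001,0.009,0.1,0,0.0014,-0.002,1,-0.001,0.009,0.15,0,0.0014,-0.002,1,-0.001,0.009,0.18,0,0.0014,-0.002,1,-0.001,0.009,0.2,0,0.0014,-0.002,1,-0.001,0.009,0.2,0,0.0014,-0.002,1,-0.001,0.009,0.2,0,0.0014,-0.002,1]

```text
time_s: 8.65
eef_pos: [0.4529, 0.0685, 0.1606]
eef_rot: [-0.0, 0.1, 0.995, -0.0]
wrist_force: [-0.0, -0.1, 0.6]
opening: 1.003
grasp_force: 0.0
```

```bash
python3 - <<'E'
from h import *
o=ctrl.get_obs();print(o['eef_pos']);w=snap('wrist','w4.png')
P=cam('wrist'); print([ (n,proj('',X,P).round(0).tolist()) for n,X in [('grip',(.453,.0683,.02))]])
rel((.453,.0683,.074),Rdown(1.3686))
E
```

```text
[0.45293312 0.06849753 0.16064835]
[('grip', [313.0, 208.0])]
rel [0.0007, -0.0002, 0.0874] [-0.0003, 0.0018, 0.0011]
```

View pics/w4.png

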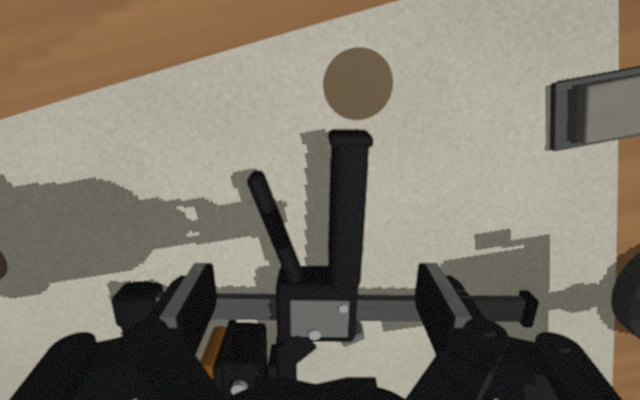

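At grip height (v≈205), the trigger's front edge is at u≈258 and the handle's rear edge at u≈365.

```bash
python3 - <<'E'
from h import *
P=cam('wrist');Rm=Rdown(1.3686);o=ctrl.get_obs()['eef_pos']
for u,v in[(258,205),(365,205),(250,176),(332,138),(371,138),(280,270),(362,286)]: print((u,v),(Rm.T@(onz('',(u,v),.026,P)-o)).round(4)[:2])
E
```

```text
(258, 205) [ 0.0049 -0.0348]
(365, 205) [0.0049 0.032 ]
(250, 176) [ 0.0237 -0.0386]
(332, 138) [0.0469 0.0108]
(371, 138) [0.0469 0.0336]
(280, 270) [-0.0417 -0.0226]
(362, 286) [-0.0542  0.0328]
```

Request:
carry_out:
  steps: [0,-0.0015,0.03,0,0.001,0.001,1,0,-0.0015,0.05,0,0.001,0.001,1,0,-0.0015,0.06,0,0.001,0.001,1,0,-0.0015,0.07,0,0.001,0.001,1,0,-0.0015,0.08,0,0.001,0.001,1,0,-0.0015,0.087,0,0.001,0.001,1,0,-0.0015,0.087,0,0.001,0.001,1,0,-0.0015,0.087,0,0.001,0.001,1]

```text
time_s: 9.5
eef_pos: [0.4526, 0.0669, 0.0734]
eef_rot: [-0.0, 0.101, 0.995, -0.0]
wrist_force: [0.5, 0.4, 0.1]
opening: 0.999
grasp_force: 0.0
```

Request:
carry_out:
  steps: [0,0,0,0,0,0,0.8,0,0,0,0,0,0,0.78,0,0.003,0,0,0,0,0.72,0,0.0055,0,0,0,0,0.66,0,0.008,0,0,0,0,0.6,0,0.0105,0,0,0,0,0.54,0,0.013,0,0,0,0,0.48,0,0.0145,0,0,0,0,0.45,0,0.0145,0,0,0,0,0.45,0,0.0145,0,0,0,0,0.45]

```text
time_s: 10.5
eef_pos: [0.4554, 0.0813, 0.0733]
eef_rot: [-0.0, 0.101, 0.995, -0.0]
wrist_force: [-0.5, 2.2, 3.6]
opening: 0.453
grasp_force: 4.8
```

```bash
python3 - <<'E'
from h import *
o=ctrl.get_obs();print(o['eef_pos'],o['wrist_force'],o['grasp_force'],o['opening'])
t=snap('top','t5.png');s=snap('scene','s5.png')
T=cam('top');S=cam('scene')
def show(out):
    a=cv2.resize(t[185:255,225:345],None,fx=3.3,fy=3.3,interpolation=cv2.INTER_CUBIC); b=cv2.resize(s[190:310,290:410],None,fx=3.3,fy=3.3,interpolation=cv2.INTER_CUBIC)
    c=np.zeros((400,800,3),np.uint8); c[:a.shape[0],:a.shape[1]]=a; c[:b.shape[0],400:400+b.shape[1]]=b; cv2.imwrite(out,c)
show('pics/c5.png')
E
```

```text
[0.45544441 0.08130481 0.07330055] [-0.52389814  2.16332923  3.61095646] 4.767863675951958 0.45338534688792326
```

View pics/c5.png

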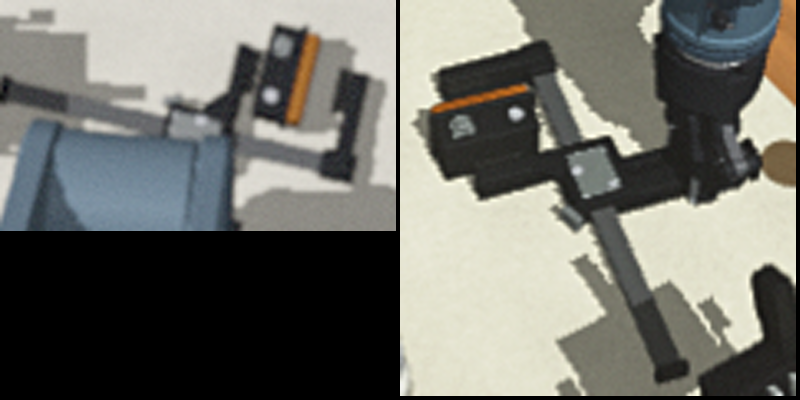

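Request:
carry_out:
  steps: [0,-0.003,0,0,0,0,0.52,0,-0.006,0,0,0,0,0.59,0,-0.009,0,0,0,0,0.66,0,-0.012,0,0,0,0,0.73,0,-0.0145,0,0,0,0,0.8,0,-0.0145,0,0,0,0,0.81,0,-0.0145,0,0,0,0,0.81,0,-0.0145,0,0,0,0,0.81,0,-0.0145,0,0,0,0,0.78,0,-0.0115,0,0,0,0,0.72,0,-0.009,0,0,0,0,0.66,0,-0.0065,0,0,0,0,0.6,0,-0.004,0,0,0,0,0.54,0,-0.0015,0,0,0,0,0.48,0,0,0,0,0,0,0.45,0,0,0,0,0,0,0.45,0,0,0,0,0,0,0.45]

```text
time_s: 12.3
eef_pos: [0.4554, 0.0813, 0.0733]
eef_rot: [-0.0, 0.101, 0.995, -0.0]
wrist_force: [-0.8, 2.2, 3.8]
opening: 0.452
grasp_force: 4.9
```

```bash
cat > jaw.py <<'E'
from h import *
import sys
T=cam('top'); p=np.array([.5302,.0565]);c,q=np.cos(-1.773),np.sin(-1.773);M=np.array([[c,q],[-q,c]])
def m(im):
    # far-jaw dark block and amber lens in clamp coordinates (m)
    hsv=cv2.cvtColor(im,cv2.COLOR_BGR2HSV); box=np.zeros(im.shape[:2],np.uint8); box[190:245,295:345]=1
    am=(hsv[...,0]>5)&(hsv[...,0]<22)&(hsv[...,1]>130)&(box>0)
    f=lambda m,z:[np.array(M@(onz('',(u,v),z,T)[:2]-p)) for v,u in np.argwhere(m)]
    L=np.array(f(am,.05)); dk=np.array(f((hsv[...,2]<75)&(box>0),.028))
    lens=np.median(L,axis=0); d=dk[(dk[:,0]>lens[0]+.012)]; arm=d[(d[:,1]>.02)]
    end=d[d[:,1]<.02]
    return 'lens',lens.round(4),len(L),'farjaw arm',arm.mean(0).round(4) if len(arm) else None,len(arm),'end',end.mean(0).round(4) if len(end) else None,len(end)
if __name__=='__main__':
    o=ctrl.get_obs();print(o['time_s'],o['eef_pos'].round(4),o['wrist_force'].round(1),'F',o['grasp_force'],o['opening'])
    n=sys.argv[1]
    if n=='old':
        for k in('top0.png','t5.png'): print(m(cv2.imread('pics/'+k)))
    print(m(snap('top','j%.2f.png'%o['time_s'])))
E
python3 jaw.py old
```

```text
12.3 [0.4554 0.0813 0.0733] [-0.8  2.2  3.8] F 4.878140017390251 0.45215633019968565
('lens', array([0.078 , 0.0584]), 120, 'farjaw arm', array([0.1328, 0.0506]), 129, 'end', array([0.1335, 0.0004]), 99)
('lens', array([0.0781, 0.0583]), 119, 'farjaw arm', array([0.1205, 0.0512]), 135, 'end', array([0.1221, 0.0011]), 95)
('lens', array([0.0781, 0.058 ]), 118, 'farjaw arm', array([0.1107, 0.0514]), 142, 'end', array([0.1123, 0.0015]), 94)
```

Request:
carry_out:
  steps: [0,-0.003,0,0,0,0,0.52,0,-0.006,0,0,0,0,0.59,0,-0.009,0,0,0,0,0.66,0,-0.012,0,0,0,0,0.73,0,-0.0145,0,0,0,0,0.8,0,-0.0145,0,0,0,0,0.81,0,-0.0145,0,0,0,0,0.81,0,-0.0145,0,0,0,0,0.81,0,-0.0145,0,0,0,0,0.78,0,-0.0115,0,0,0,0,0.72,0,-0.009,0,0,0,0,0.66,0,-0.0065,0,0,0,0,0.6,0,-0.004,0,0,0,0,0.54,0,-0.0015,0,0,0,0,0.48,0,0,0,0,0,0,0.45,0,0,0,0,0,0,0.45,0,0,0,0,0,0,0.45]

```text
time_s: 14.05
eef_pos: [0.4555, 0.0813, 0.0733]
eef_rot: [-0.0, 0.101, 0.995, -0.0]
wrist_force: [-0.6, 1.9, 3.0]
opening: 0.451
grasp_force: 4.8
```

```bash
python3 jaw.py n
```

```text
14.05 [0.4555 0.0813 0.0733] [-0.6  1.9  3. ] F 4.832823202013969 0.45124585634830866
('lens', array([0.0783, 0.0577]), 121, 'farjaw arm', array([0.1017, 0.0515]), 133, 'end', array([0.1033, 0.0019]), 88)
```

Request:
carry_out:
  steps: [0,-0.003,0,0,0,0,0.52,0,-0.006,0,0,0,0,0.59,0,-0.009,0,0,0,0,0.66,0,-0.012,0,0,0,0,0.73,0,-0.0145,0,0,0,0,0.8,0,-0.0145,0,0,0,0,0.81,0,-0.0145,0,0,0,0,0.81,0,-0.0145,0,0,0,0,0.81,0,-0.0145,0,0,0,0,0.78,0,-0.0115,0,0,0,0,0.72,0,-0.009,0,0,0,0,0.66,0,-0.0065,0,0,0,0,0.6,0,-0.0065,0,0,0,0,0.6,0,-0.0065,0,0,0,0,0.6]

```text
time_s: 15.5
eef_pos: [0.454, 0.0749, 0.0733]
eef_rot: [-0.0, 0.101, 0.995, -0.0]
wrist_force: [-0.7, -0.3, 3.3]
opening: 0.601
grasp_force: 3.2
```

```bash
python3 jaw.py n
```

```text
15.5 [0.454  0.0749 0.0733] [-0.7 -0.3  3.3] F 3.1585415813606232 0.6008464004812195
('lens', array([0.0766, 0.0583]), 139, 'farjaw arm', array([0.0987, 0.0509]), 125, 'end', array([0.1  , 0.002]), 84)
```

Request:
carry_out:
  steps: [0,0.001,0,0,0,0,0.575,0,0.002,0,0,0,0,0.55,0,0.003,0,0,0,0,0.53,0,0.004,0,0,0,0,0.51,0,0.004,0,0,0,0,0.51]

```text
time_s: 16.05
eef_pos: [0.4548, 0.0785, 0.0735]
eef_rot: [-0.001, 0.101, 0.995, -0.0]
wrist_force: [-2.1, -1.4, 6.2]
opening: 0.514
grasp_force: 6.7
```

```bash
python3 jaw.py n
```

```text
16.05 [0.4548 0.0785 0.0735] [-2.1 -1.4  6.2] F 6.725449719233438 0.5143289837585958
('lens', array([0.0766, 0.0577]), 137, 'farjaw arm', array([0.0973, 0.0502]), 116, 'end', array([0.0989, 0.0025]), 76)
```

Request:
carry_out:
  steps: [0,0.0005,0,0,0,0,0.5,0,0.001,0,0,0,0,0.49,0,0.001,0,0,0,0,0.49,0,0.001,0,0,0,0,0.49]

```text
time_s: 16.5
eef_pos: [0.455, 0.0794, 0.0736]
eef_rot: [-0.001, 0.101, 0.995, -0.0]
wrist_force: [-3.5, -2.4, 8.5]
opening: 0.49
grasp_force: 7.6
```

```bash
python3 jaw.py n
```

```text
16.5 [0.455  0.0794 0.0736] [-3.5 -2.4  8.5] F 7.589358687400818 0.49006383218520744
('lens', array([0.0766, 0.0577]), 139, 'farjaw arm', array([0.0971, 0.0499]), 113, 'end', array([0.0981, 0.0022]), 74)
```

```bash
python3 - <<'E'
from jaw import *
import glob
for k in ['pics/top0.png','pics/t5.png']+sorted(glob.glob('pics/j*.png')):
    im=cv2.imread(k);hsv=cv2.cvtColor(im,cv2.COLOR_BGR2HSV)
    d=np.array([M@(onz('',(u,v),.028,T)[:2]-p) for v,u in np.argwhere(hsv[...,2]<75) if 190<v<250 and 295<u<350])
    e=d[(abs(d[:,1])<.015)]; a=d[(d[:,1]>.045)&(d[:,1]<.075)]
    print(k,np.percentile(e[:,0],[90,97]).round(4),np.percentile(a[:,0],[90,97]).round(4))
E
```

```text
pics/top0.png [0.1428 0.145 ] [0.136  0.1403]
pics/t5.png [0.1316 0.1337] [0.1241 0.1283]
pics/j12.30.png [0.1216 0.1234] [0.1144 0.119 ]
pics/j14.05.png [0.1116 0.1141] [0.1042 0.1088]
pics/j15.50.png [0.1079 0.1096] [0.101  0.1056]
pics/j16.05.png [0.1056 0.108 ] [0.099  0.1032]
pics/j16.50.png [0.105  0.1069] [0.0985 0.1028]
```

```bash
cat > tm.py <<'E'
from jaw import *
S=cam('scene')
A=cv2.imread('pics/scene0.png'); 
def track(B):
    Bm=M
    for n,(u0,v0,u1,v1),z in[('plate',(340,231,358,251),.03),('markertop',(298,216,331,238),.052),('farjaw end',(325,198,338,212),.028),('barend',(362,290,376,304),.019)]:
        t=A[v0:v1,u0:u1]; pad=22
        r=cv2.matchTemplate(B[v0-pad:v1+pad,u0-pad:u1+pad],t,cv2.TM_CCOEFF_NORMED); _,mx,_,(x,y)=cv2.minMaxLoc(r)
        sub=lambda a,b,c:(a-c)/(2*(a-2*b+c)) 
        if 0<x<r.shape[1]-1 and 0<y<r.shape[0]-1: x2=x+sub(r[y,x-1],r[y,x],r[y,x+1]);y2=y+sub(r[y-1,x],r[y,x],r[y+1,x])
        else: x2,y2=x,y
        c=np.array([(u0+u1)/2,(v0+v1)/2]); d=(onz('',c+[x2-pad,y2-pad],z,S)-onz('',c,z,S))[:2]
        print(n,'score %.2f'%mx,'clamp-frame shift mm',(M@d*1e3).round(1),'px',round(x2-pad,1),round(y2-pad,1))
if __name__=='__main__':
    o=ctrl.get_obs();print(o['time_s'],'F',o['grasp_force'],o['wrist_force'].round(1))
    print('after squeeze 1');track(cv2.imread('pics/s5.png'))
    print('now');track(snap('scene','s%.2f.png'%o['time_s']))
E
python3 tm.py
```

```text
16.55 F 7.592497318983078 [-3.  -1.6  7.8]
after squeeze 1
plate score 0.76 clamp-frame shift mm [-0.8  1.5] px -0.4 0.4
markertop score 0.89 clamp-frame shift mm [-0.5  0.6] px -0.2 0.2
farjaw end score 0.85 clamp-frame shift mm [-11.1   0.1] px 1.4 3.2
barend score 0.86 clamp-frame shift mm [-12.    0.9] px 1.6 4.6
now
plate score 0.82 clamp-frame shift mm [0.6 2.5] px -1.0 0.1
markertop score 0.80 clamp-frame shift mm [-3.3  0.5] px 0.2 1.1
farjaw end score 0.89 clamp-frame shift mm [-37.6   1.4] px 4.4 11.0
barend score 0.79 clamp-frame shift mm [-39.    4.9] px 4.6 15.6
```

Request:
carry_out:
  steps: [0,0.0005,0,0,0,0,0.48,0,0.001,0,0,0,0,0.47,0,0.0015,0,0,0,0,0.46,0,0.0015,0,0,0,0,0.46,0,0.0015,0,0,0,0,0.46]

```text
time_s: 17.1
eef_pos: [0.4553, 0.0809, 0.0736]
eef_rot: [-0.001, 0.101, 0.995, -0.0]
wrist_force: [-3.3, -2.5, 8.1]
opening: 0.465
grasp_force: 9.2
```

```bash
python3 tm.py | tail -5; python3 jaw.py n
```

```text
now
plate score 0.83 clamp-frame shift mm [0.6 2.4] px -1.0 0.1
markertop score 0.78 clamp-frame shift mm [-3.1  0.4] px 0.2 1.0
farjaw end score 0.88 clamp-frame shift mm [-38.    0.9] px 4.6 11.0
barend score 0.81 clamp-frame shift mm [-39.7   5.4] px 4.5 15.9
17.15 [0.4553 0.0809 0.0736] [-3.7 -2.8  8.6] F 9.214046001434326 0.4608250947940827
('lens', array([0.0766, 0.0583]), 135, 'farjaw arm', array([0.0966, 0.0496]), 111, 'end', array([0.0977, 0.0025]), 72)
```

Request:
carry_out:
  steps: [0,0.0005,0,0,0,0,0.45,0,0.001,0,0,0,0,0.44,0,0.001,0,0,0,0,0.44,0,0.001,0,0,0,0,0.44,0,0.001,0,0,0,0,0.44]

```text
time_s: 17.7
eef_pos: [0.4554, 0.0816, 0.0736]
eef_rot: [-0.001, 0.101, 0.995, -0.001]
wrist_force: [-4.8, -3.7, 9.8]
opening: 0.445
grasp_force: 11.4
```

```bash
python3 tm.py | tail -5; python3 jaw.py n
```

```text
now
plate score 0.82 clamp-frame shift mm [0.6 2.3] px -0.9 0.1
markertop score 0.76 clamp-frame shift mm [-3.2  0.3] px 0.3 1.0
farjaw end score 0.89 clamp-frame shift mm [-38.5   0.7] px 4.7 11.2
barend score 0.84 clamp-frame shift mm [-40.3   5.4] px 4.6 16.1
17.75 [0.4554 0.0816 0.0736] [-4.7 -3.6 10.8] F 11.449477225542068 0.4411132999263999
('lens', array([0.0764, 0.0583]), 137, 'farjaw arm', array([0.096 , 0.0499]), 109, 'end', array([0.0976, 0.0023]), 72)
```

```bash
python3 - <<'E'
from h import *
o=ctrl.get_obs();print(o['grasp_force'],o['opening']);print(ctrl.hand_in())
E
```

```text
11.449165642261505 0.4425998690411217
the job is handed in; nothing more can be done
None
```

I handed the job in at about 18 s with the curing lamp aimed at the marker lamp and the trigger still squeezed at 11.4 N; that should put about 20 N on each pad, which I estimated from the trigger force, and no verdict came back.

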